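Reach the nail clipper behind the mug and the bottle

TASK

Move the pink mug and the glass dispenser bottle out of the way, both upright onto the brown side tray, then take the steel nail clipper from behind them and lay it lengthwise in the middle of the green dish. After that put the mug back upright in the middle of the blue coaster and the bottle back upright in the middle of the cork coaster. Do not knock anything over, and leave the nail brush and the comb where they lie.

Things in the scene. Friction and masses are not known exactly. Their poses are not given: they have to be found in the camera images.
- mug_center (a point): The pink plastic mug's centre, half-way up its axis. Straight round mug, 60 mm across, 85 mm high, wall 3 mm, open at the top, standing upright on the blue coaster at the start. Its handle sticks out about 25 to 30 mm along the mug's own +y (towards the robot, more or less, at the start); it can be gripped across its x axis. z is up.
- bottle_center (a point): The amber glass dispenser bottle's centre, half-way up; 100 mm high, upright on the cork coaster at the start. Body 46 mm across in the lower 56 mm; black collar 30 mm across, 66 to 84 mm above its foot, good to grip; black push head 24 mm across from 88 to 100 mm, its spout reaching 32 mm from the axis along the bottle's own +x. z is up.
- clipper_center (a point): The steel nail clipper's centre, half-way up. It lies flat, 76 mm long along its own x, 14 mm wide along its y, 14 mm high; it rests on the organiser's floor behind (farther from the robot than) the mug and the bottle, pointing roughly away from the robot.
- blue_coaster: Blue round coaster, fixed, 80 mm across, 4 mm thick, on the organiser's floor: the mug's place. Origin at the centre of its underside, z up; its top is 4 mm above.
- cork_coaster: Brown cork round coaster, fixed, 80 mm across, 4 mm thick, on the organiser's floor: the bottle's place. Origin at the centre of its underside, z up; its top is 4 mm above.
- tray: Dark brown wooden side tray, fixed and empty at the start, 250 mm along its own x by 140 mm along its y, floor 5 mm thick, rim 12 mm high and 5 mm thick. Origin at the centre of its underside, z up. It stands on one side of the organiser, the dish on the other.
- dish: Pale green rectangular dish, fixed and empty at the start, 150 mm along its own x by 110 mm along its y, floor 5 mm thick, rim 12 mm high and 5 mm thick. Origin at the centre of its underside, z up. The clipper is to lie along its x.
- organiser: Clear plastic tier organiser, fixed, 244 mm wide. Origin on the table, own x away from the robot, z up. Floor 4 mm thick from x = -120 to +90 mm with a 10 mm lip; then a step 45 mm high to x = 150 (comb on it) and one 85 mm high to x = 190 with little pots up to 120 mm high. Coasters lie at about x = -55, clipper and nail brush behind them at about x = 30.
- brush_center (a point): The wooden nail brush's centre, half-way up: 78 mm along its own x, 30 mm wide, 25 mm high, light bristles down. It lies beside the clipper, about 72 mm centre to centre. To be left alone.
- comb_center (a point): The wide-toothed wooden comb's centre, half-way up: 140 mm along its own y, about 39 mm wide, 7 mm thick, lying on the organiser's 45 mm step. To be left alone.
There are look-alikes about, which are no part of the job. Of the things that look like the cork_coaster, the largest one is meant.

How it is judged:
On the way, in this order (a step that is already met when the one before it is completed fails the run):
1. mug and bottle both stand released and upright on the side tray (x of mug_center in the frame of tray between -0.105 and 0.105 m and y of mug_center in the frame of tray between -0.055 and 0.055 m and z of mug_center in the frame of tray between 0.0415 and 0.0535 m and angle between each of mug_center, bottle_center's own z axis and vertical below 0.12 rad and linear speed of each of mug, bottle below 0.03 m/s and contact force between the fingers and mug below 0.3 N and x of bottle_center in the frame of tray between -0.105 and 0.105 m and y of bottle_center in the frame of tray between -0.055 and 0.055 m and z of bottle_center in the frame of tray between 0.049 and 0.061 m and contact force between the fingers and bottle below 0.3 N), for 0.2 s.
2. the clipper lies released lengthwise in the middle of the dish while mug and bottle still stand on the tray (all of step 1 and horizontal distance between clipper_center and dish below 0.015 m and angle between the x axis of clipper_center and the x axis of dish, either way round below 0.3 rad and z of clipper_center in the frame of dish between 0.006 and 0.018 m and linear speed of clipper below 0.03 m/s and contact force between the fingers and clipper below 0.3 N), for 0.2 s.
At the end, for the whole second after the job is handed in: Clipper within 15 mm of the dish's centre and 0.3 rad of its length; mug upright on the blue and bottle upright on the cork coaster, each within 15 mm of its centre; all released and at rest; brush and comb within 20 mm of where they lay (horizontal distance between clipper_center and dish below 0.015 m and angle between the x axis of clipper_center and the x axis of dish, either way round below 0.3 rad and z of clipper_center in the frame of dish between 0.006 and 0.018 m and linear speed of each of clipper, mug, bottle below 0.03 m/s and contact force between the fingers and clipper below 0.3 N and horizontal distance between mug_center and blue_coaster below 0.015 m and z of mug_center in the frame of blue_coaster between 0.0405 and 0.0525 m and angle between each of mug_center, bottle_center's own z axis and vertical below 0.12 rad and contact force between the fingers and mug below 0.3 N and horizontal distance between bottle_center and cork_coaster below 0.015 m and z of bottle_center in the frame of cork_coaster between 0.048 and 0.06 m and contact force between the fingers and bottle below 0.3 N and distance of each of brush_center, comb_center from where it was at the start of the episode below 0.02 m); the robot touches nothing.
It fails at once if the mug is knocked over (angle between mug_center's own z axis and vertical above 0.7 rad).
It fails at once if the bottle is knocked over (angle between bottle_center's own z axis and vertical above 0.7 rad).
It fails at once if the nail brush is disturbed (distance of brush_center from where it was at the start of the episode above 0.02 m).
It fails at once if the comb is disturbed (distance of comb_center from where it was at the start of the episode above 0.02 m).
It also fails if it takes over 128 s, if anything falls off the work surface, if the arm or the gripper's body presses on something with over 40 N, if the wrist force passes 120 N, or if a joint passes its speed limit or range.

ROBOT

A 6-joint arm with a two-finger parallel gripper is mounted at the origin on the work surface. World frame = base frame: x ahead of the robot, y to its left, z up, the work surface at z = 0. Lengths are in m, angles in rad, forces in N, time in s.
With the tool pointing down it reaches from about 0.375 to 0.975 m from the base axis. Payload 3.8 kg.
Tool frame: the origin (TCP) lies midway between the tips of the shut fingers; the grasp point (between the pads) lies 19 mm behind it; z points along the fingers, y is the line along which they close (so a half turn about z gives the same grasp; the last joint's range is limited). The gripper opens to 88 mm and grips with 3 to 60 N. Pads are 18 mm wide; open, the fingers measure 123 mm over their backs; the gripper's body (75 mm by 187 mm) begins 45 mm behind the grasp point.
Start: joints at [-1.15, 0.264, 1.604, -0, 1.274, -0.037], TCP at [0.298, -0.605, 0.239] pointing down, gripper open.
Joint ranges: [-2.63, 2.63], [-0.94, 2.18], [0.31, 2.57], [-1.31, 4.45], [0, 2.66], [-2.55, 2.55]. Speed limits (rad/s): [2.57, 2.57, 3.14, 3.14, 3.14, 3.14].

INTERFACE

Orientations are given as a rotation vector (axis times angle).
In Python, from cell import manip, inverse_kinematics, cams, order gives the robot as it stands. Calls block until the motion is done:
- manip.move_pose(position, orientation): joint-space move of the TCP to a pose.
- manip.move_linear(position, rate=0.15, rot=None): straight line of the TCP; rot=None keeps the orientation; rate is the mean speed in m/s.
- manip.set_joints(angles): joint-space move.
- manip.set_gripper(opening, force=None): finger opening in m; force is the grip in N (None keeps the last); returns when the fingers have stopped.
- manip.dwell(seconds).
- inverse_kinematics(position, orientation): joint angles nearest the present ones, or None.
- manip.state(): the state.
- cams.capture(name): name is "side" or "top" or "wrist"; returns a dict with "image" (420x560x3 uint8, blue, green, red), "z_map" (420x560 float32, m along the optical axis (not along the pixel's ray), 0 where there is no reading), "intrinsics" (3x3 intrinsics, pixels), "position" and "orientation" of the camera in the world; the wrist camera has in their place "T_tool_cam" (4x4, takes a point from camera to tool coordinates, whose origin is the TCP and whose axes are the flange's). Camera axes: x right, y down, z forward; pixel columns grow to the right and rows downward; lengths in m; the calibration is good to about 2 mm. A picture is of the moment at which its call begins: read the wrist's pose just before it.
A pose or a line that the arm cannot do raises manip.IKError and nothing moves.
- order.close_job(): hands the job in; it is judged then, once.
The state is a dict: "clock": time; "joint_pos": joint angles; "joint_velocities": joint speeds; "tau": joint torques, N m; "tool_pos": TCP position; "tcp_rot": TCP orientation; "contact_force": force on the tool from outside, world axes, zero at the start; "moment": the same for the moment, N m; "gripper_width": finger opening in m; "grasp_force": force on a finger pad.
Only numpy, scipy, OpenCV 4.12 (cv2) and the standard library are available. Lean on these libraries where they do the work, as an engineer would, in place of code of your own. Each camera call takes 0.05 s, during which the arm holds its last target. There are 200 camera calls.

## Working session

There is one attempt and no reset: what is moved stays moved. The work goes in short steps, each a Python script; the robot and the scene stay as the last script left them, time stands still between calls to the robot, and variables do not carry over. Pictures are saved under pics/ and viewed, at most 14 in all, crops included, and the job is handed in when it is done.

```bash
ls; mkdir -p pics
python3 - <<'E'
from cell import manip,cams
import cv2,numpy as np
s=manip.state();print(s['clock'],s['tool_pos'],s['tcp_rot'])
for n in ['top','side']:
    c=cams.capture(n);cv2.imwrite(f'pics/{n}0.png',c['image']);np.savez(f'pics/{n}0.npz',**c);print(n,c['position'],c['orientation'],c['intrinsics'].tolist() if hasattr(c['intrinsics'],'tolist') else c['intrinsics'])
E
```

```text
pics
0.0 [ 0.29803196 -0.60485236  0.23736695] [-3.05748694e+00 -7.12339484e-01  6.68067890e-04]
top [ 3.54633147e-01 -1.90060172e-04  1.13467827e+00] [-2.13205136  2.11404628 -0.17892869] [[505.5201218886186, 0.0, 287.87450626517034], [0.0, 505.5201218886186, 211.19396421672897], [0.0, 0.0, 1.0]]
side [0.08468292 0.56791349 0.51246862] [-0.75686576  2.35174306 -1.34027679] [[441.5340762348788, 0.0, 278.96302788709625], [0.0, 441.5340762348788, 209.6249031350929], [0.0, 0.0, 1.0]]
```

View pics/top0.png

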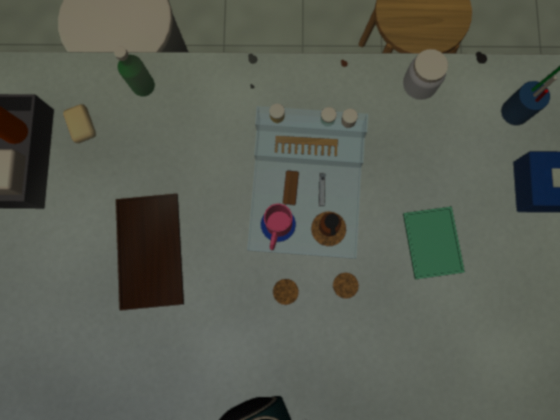

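View pics/side0.png

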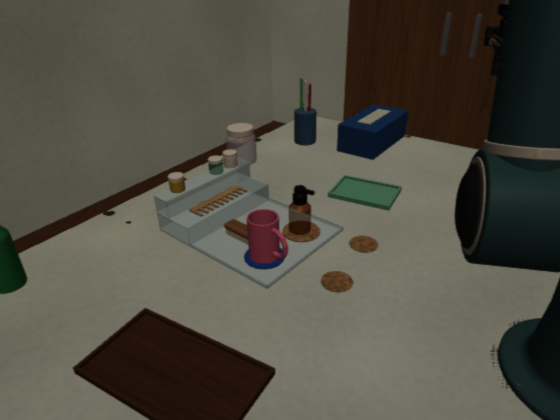

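The top view shows the mug on the blue coaster at (279,222) and the bottle on a cork coaster at (329,228). The clipper is at (322,189), the brush at (290,187), the comb at (306,146), the tray at (150,250) and the dish at (433,242).

There are three cork discs: (329,228), (286,291) and (345,285). The one under the bottle is the largest, so it is the one meant. I'll confirm that with a crop and measurements.

```bash
cat > h.py <<'E'
import numpy as np,cv2
from scipy.spatial.transform import Rotation as R
def campose(c,st=None):
    if 'T_tool_cam' in c:
        T=np.eye(4);T[:3,:3]=R.from_rotvec(st['tcp_rot']).as_matrix();T[:3,3]=st['tool_pos'];return T@c['T_tool_cam']
    T=np.eye(4);T[:3,:3]=R.from_rotvec(np.ravel(c['orientation'])).as_matrix();T[:3,3]=c['position'];return T
def cloud(c,T):
    z=c['z_map'];K=c['intrinsics'];v,u=np.mgrid[:z.shape[0],:z.shape[1]]
    p=np.stack([(u-K[0,2])/K[0,0]*z,(v-K[1,2])/K[1,1]*z,z],-1)
    P=p@T[:3,:3].T+T[:3,3];P[z==0]=np.nan;return P
def onplane(uv,c,T,h):
    uv=np.atleast_2d(uv).astype(float);K=c['intrinsics']
    d=np.c_[(uv[:,0]-K[0,2])/K[0,0],(uv[:,1]-K[1,2])/K[1,1],np.ones(len(uv))]@T[:3,:3].T
    return T[:3,3]+d*((h-T[2,3])/d[:,2])[:,None]
def rect(mask,c,T,h):
    n,l,s,_=cv2.connectedComponentsWithStats(mask.astype(np.uint8));i=1+np.argmax(s[1:,4])
    v,u=np.nonzero(l==i);P=onplane(np.c_[u,v],c,T,h)[:,:2]
    (x,y),(w,hh),a=cv2.minAreaRect((P*1000).astype(np.float32))
    if w<hh: w,hh,a=hh,w,a+90
    return np.round([x,y,w,hh,(a+90)%180-90],1)
E
python3 - <<'E'
from h import *
for n in ['top','side']:
    c=dict(np.load(f'pics/{n}0.npz'));T=campose(c);P=cloud(c,T)
    hsv=cv2.cvtColor(c['image'],cv2.COLOR_BGR2HSV)
    print(n, 'table z', np.nanmedian(P[330:360,300:400,2]) )
    if n=='top':
        pts=dict(tray=(150,250),dish=(433,242),mug=(279,222),bottle=(331,223),coaster=(318,238),clip=(322,189),brush=(290,187),comb=(306,141),s1=(286,291),s2=(345,285),step=(306,165),floor=(305,200))
        for k,(u,v) in pts.items(): print(k,P[v,u].round(4),hsv[v,u])
        u,v=np.meshgrid(np.arange(560),np.arange(420))
        H,S,V=hsv[...,0],hsv[...,1],hsv[...,2]
        roi=lambda a,b,x,y:(u>a)&(u<b)&(v>x)&(v<y)
        print('tray',rect((V<75)&roi(100,200,180,320),c,T,.012))
        print('dish',rect((H>45)&(H<85)&(S>90)&roi(390,480,195,290),c,T,.012))
        cork=(H<25)&(S>110)
        for nm,r in dict(s1=(268,304,274,308),s2=(328,364,268,303),big=(305,352,205,250)).items(): print(nm,rect(cork&roi(*r),c,T,.004))
        print('brush',rect(cork&roi(276,304,165,208),c,T,.029))
        print('blue',rect((H>100)&(H<130)&(S>120)&roi(250,305,195,250),c,T,.008))
        print('comb',rect(cork&roi(265,345,130,160),c,T,.05))
    if n=='top':
        cv2.imwrite('pics/crop.png',cv2.resize(c['image'][100:310,235:375],None,fx=2.8,fy=2.8,interpolation=cv2.INTER_CUBIC))
E
```

```text
top table z -2.22767175845906e-05
tray [0.4674 0.3206 0.0087] [ 12 170  33]
dish [ 0.491  -0.3129  0.0051] [ 72 122  94]
mug [0.5325 0.0324 0.0123] [173 155 127]
bottle [ 0.5164 -0.0773  0.1061] [60 11 23]
coaster [ 0.4972 -0.0552  0.0108] [ 15 154  81]
clip [ 0.6082 -0.0641  0.0166] [75 11 95]
brush [0.6092 0.0083 0.0302] [ 14 159  64]
comb [ 0.7084 -0.0266  0.0558] [ 18 138  87]
s1 [0.3795 0.0152 0.0067] [ 17 166  77]
s2 [ 0.3939 -0.1152  0.0036] [ 16 157  86]
step [nan nan nan] [ 76  25 111]
floor [ 0.5854 -0.0261  0.0023] [ 78  23 113]
tray [466.1 322.7 251.5 143.5   5.9]
dish [ 490.2 -311.2  147.   108.7    8.4]
s1 [378.6  16.4  50.9  50.2 -89.5]
s2 [ 394.  -116.2   52.7   50.9   -0.4]
big [521.2 -79.2  74.4  73.  -89.5]
brush [609.    7.7  74.1  25.6  -5.2]
blue [512.9  11.7  60.1  19.2 -37.5]
comb [706.1 -27.6 132.7  23.4  87.1]
side table z 0.0003111339473136354
```

View pics/crop.png

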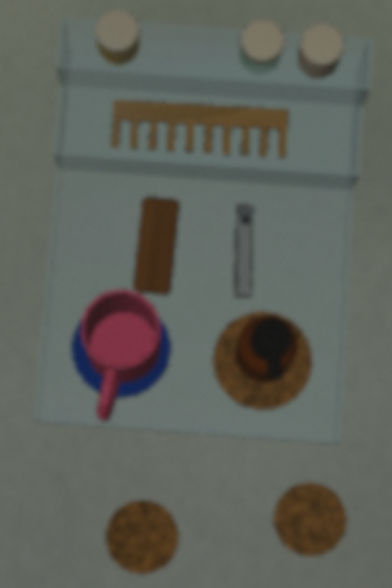

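The crop confirms it: the bottle stands on the large cork disc, about 75–80 mm across, while the two decoys in front are about 51 mm. The mug handle and the bottle spout both point towards the robot, and the clipper lies at crop (244,250). Next is one close look with the wrist camera.

```bash
cat >> h.py <<'E'
def down(psi): return np.pi*np.array([np.cos(psi/2),np.sin(psi/2),0])
E
python3 - <<'E'
from cell import manip,cams
from h import *
manip.move_pose([0.50,-0.025,0.36],down(-.07))
s=manip.state();c=cams.capture('wrist')
np.savez('pics/w0.npz',tp=s['tool_pos'],tr=s['tcp_rot'],**c)
cv2.imwrite('pics/w0.png',c['image']);print(s['clock'],s['tool_pos'],s['joint_pos'],c['T_tool_cam'])
E
```

```text
2.3417 [ 0.50005855 -0.02556177  0.3597836 ] [-1.00656213e-01 -1.23023734e-01  1.79729014e+00 -2.46219905e-04
  1.46762527e+00  1.54085869e+00] [[ 2.93451190e-04 -9.52835464e-01 -3.03487218e-01  7.91812421e-02]
 [ 9.99999550e-01  5.68961055e-06  9.49067299e-04  4.32046785e-04]
 [-9.02578257e-04 -3.03487360e-01  9.52835037e-01 -1.45792147e-01]
 [ 0.00000000e+00  0.00000000e+00  0.00000000e+00  1.00000000e+00]]
```

View pics/w0.png

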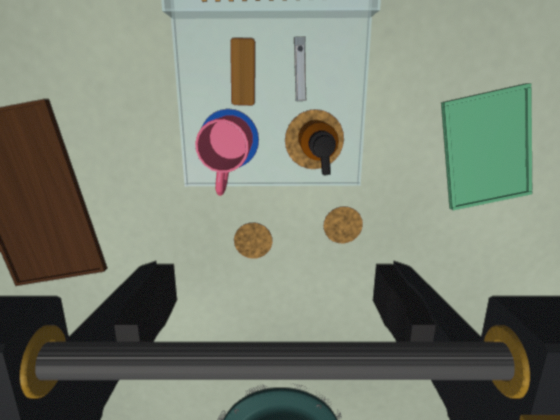

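The wrist view shows the mug at (222,145) with its handle down at (221,185), and the bottle head at (322,145) with its spout down at (325,170). The clipper is at (300,68), the brush at (243,71), and the dish at (488,145). I'll measure these now.

```bash
cat >> h.py <<'E'
from scipy.optimize import least_squares
def circ(P,r=None):
    f=lambda q:np.hypot(P[:,0]-q[0],P[:,1]-q[1])-(r if r else q[2])
    x0=list(P.mean(0))+([] if r else [.03])
    q=least_squares(f,x0,loss='soft_l1',f_scale=.001);return q.x.round(4),np.abs(q.fun).mean().round(4)
def hull(mask,c,T,h):
    v,u=np.nonzero(mask);k=cv2.convexHull(np.c_[u,v].astype(np.int32))[:,0];return onplane(k,c,T,h)[:,:2]
E
python3 - <<'E'
from h import *
c=dict(np.load('pics/w0.npz'));T=campose(c,dict(tool_pos=c['tp'],tcp_rot=c['tr']));P=cloud(c,T)
hsv=cv2.cvtColor(c['image'],cv2.COLOR_BGR2HSV);H,S,V=[hsv[...,i].astype(int) for i in range(3)]
v,u=np.mgrid[:420,:560];roi=lambda a,b,x,y:(u>a)&(u<b)&(v>x)&(v<y)
print('table',P[240,300],P[170,270])
for n,(a,b) in dict(mugfloor=(222,140),head=(322,143),clip=(300,75),brush=(243,70),dish=(488,145)).items(): print(n,P[b,a].round(4),hsv[b,a])
pink=((H>160)|(H<3))&(S>100)&(V>80)
X=P[...,:2][pink&roi(185,265,95,200)&(P[...,2]>.086)&(P[...,2]<.1)]
print('mug rim pts',len(X),X.min(0),X.max(0))
k=X[X[:,0]>X[:,0].max()-.06];k=k[cv2.convexHull((k*1e4).astype(np.int32),returnPoints=False)[:,0]];print('mug',circ(k))
# rim via colour hull at z=.093 upper part (away from handle)
hd=P[...,:2][pink&roi(185,265,150,200)];print('handle tip',hd[hd[:,0].argmin()])
b=roi(285,345,105,180)&(P[...,2]>.095)&(P[...,2]<.115)
X=P[...,:2][b];print('head',len(X),np.median(P[...,2][b]),X.mean(0),X.min(0),X.max(0))
dark=(V<60)&roi(295,345,125,180)
vv,uu=np.nonzero(dark);X=onplane(np.c_[uu,vv],c,T,.106)[:,:2];print('dark',X.mean(0),X.min(0),X.max(0)); top=X[X[:,0]>X[:,0].max()-.018];tip=X[X[:,0]<X[:,0].min()+.005];print('top',top.mean(0),'spout',tip.mean(0))
print('cork',circ(hull((H<25)&(S>100)&(V>70)&roi(275,355,95,180)&(P[...,2]<.03),c,T,.008),.04),circ(hull((H<25)&(S>100)&(V>70)&roi(275,355,95,180)&(P[...,2]<.03),c,T,.008)))
bl=(H>100)&(H<130)&(S>120)&roi(190,275,95,180);k=hull(bl,c,T,.008);k=k[(k[:,0]>.50)|(k[:,1]<.02)];print('blue',circ(k,.04))
print('brush',rect((H<25)&(S>100)&roi(222,265,30,112),c,T,.029))
fl=np.median(hsv[60:100,262:285].reshape(-1,3),0);print('floor',fl)
d=cv2.absdiff(c['image'],np.full_like(c['image'],np.median(c['image'][60:100,262:285].reshape(-1,3),0).astype(np.uint8))).sum(2)
print('clip',rect((d>60)&roi(285,318,28,107),c,T,.018),rect((P[...,2]>.011)&roi(285,318,28,104),c,T,.018))
print('dish',rect((H>45)&(H<85)&(S>90)&roi(420,550,60,230),c,T,.012))
print('tray',rect((V<90)&(S>80)&(H<20)&roi(0,115,85,295),c,T,.012))
E
```

```text
table [ 3.73207473e-01 -5.54920115e-02  1.74607881e-04] [ 0.48167667 -0.0190577   0.00405158]
mugfloor [0.5278 0.0414 0.0113] [173 119 201]
head [ 0.5269 -0.0796  0.1063] [105  14  37]
clip [ 0.6012 -0.0656  0.0176] [101  17 163]
brush [0.6112 0.0039 0.0287] [ 17 166 115]
dish [ 0.4953 -0.3155  0.0055] [ 73 101 156]
mug rim pts 455 [0.49982371 0.00099537] [0.55928288 0.0592137 ]
mug (array([0.53  , 0.0301, 0.0292]), np.float64(0.0003))
handle tip [nan nan]
head 564 0.10723152946991363 [ 0.51759961 -0.08157297] [ 0.49145361 -0.09349223] [ 0.53527797 -0.06989574]
dark [ 0.52241012 -0.0797624 ] [ 0.4935303  -0.09367643] [ 0.54611092 -0.05997843]
top [ 0.53392897 -0.07811671] spout [ 0.49600116 -0.08310941]
cork (array([ 0.5184, -0.0804]), np.float64(0.0016)) (array([ 0.5194, -0.0807,  0.0383]), np.float64(0.0001))
blue (array([0.5272, 0.0341]), np.float64(0.0008))
brush [609.    4.8  75.2  27.7  -6.1]
floor [ 72.  22. 187.]
clip [607.9 -65.5  75.6  14.8  -1.4] [608.9 -65.4  72.9  13.4  -2.6]
dish [ 490.2 -312.4  147.9  111.6    8.4]
tray [465.9 317.5 247.2 143.2   5.9]
```

Mug is at (0.530, 0.030), bottle at (0.523, -0.082) and clipper at (0.608, -0.065). Heights and sizes match the description. Next I'll move the mug and then the bottle.

```bash
cat >> h.py <<'E'
def pick(m,xy,z,psi,opening,force,hover=.22):
    m.set_gripper(opening)
    m.move_pose([*xy,hover],down(psi)); m.move_linear([*xy,z],rate=.12)
    m.set_gripper(0,force); s=m.state()
    print('grip',s['gripper_width'],s['grasp_force'],s['contact_force'])
    m.move_linear([*xy,hover],rate=.12); s=m.state()
    print('lift',s['gripper_width'],s['grasp_force'],s['contact_force'],s['clock'])
    return s['gripper_width']
def place(m,xy,z,psi,opening,hover=.22):
    m.move_linear([*xy,hover],rate=.22,rot=down(psi)); m.move_linear([*xy,z+.02],rate=.12)
    m.move_linear([*xy,z],rate=.03); m.dwell(.15); print('down',m.state()['contact_force'])
    m.set_gripper(opening); m.dwell(.1); m.move_linear([*xy,hover],rate=.15); print('t',m.state()['clock'])
E
python3 - <<'E'
from cell import manip
from h import *
if pick(manip,(.530,.030),.056,-.1,.088,25)>.05:
    place(manip,(.411,.314),.0535,-.1,.085)
E
```

```text
grip 0.0588677252703184 24.999561918375548 [-0.12965222  0.96053784  1.77198316]
lift 0.05926278687928034 24.999852133041713 [ 0.39381864  0.06525581 -0.62073703] 6.8417
down [-0.06437297 -0.48822356 -0.17676425]
t 12.6333
```

```bash
python3 - <<'E'
from cell import manip
from h import *
if pick(manip,(.523,-.0815),.067,0,.07,30)>.02:
    place(manip,(.526,.326),.0645,0,.06)
E
python3 - <<'E'
from cell import manip,cams
from h import *
manip.move_pose([0.54,-0.03,0.3],down(-.04))
s=manip.state();c=cams.capture('wrist');t=cams.capture('top')
np.savez('pics/w1.npz',tp=s['tool_pos'],tr=s['tcp_rot'],**c);np.savez('pics/t1.npz',**t)
cv2.imwrite('pics/w1.png',np.vstack([c['image'][:250],t['image'][90:320]]));print(s['clock'])
E
```

```text
grip 0.032665200788752846 24.643669597862754 [-2.41657367  2.32289654 10.03756602]
lift 0.029458661553576564 30.57859346503392 [ 0.26237318 -0.59607455 -1.79975425] 18.1917
down [-5.71445653 -3.97636706 15.43049672]
t 24.3333
25.7
```

View pics/w1.png

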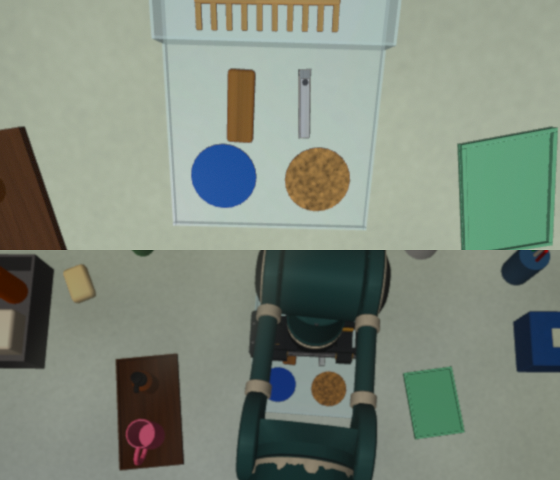

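Both coasters are clear: blue at (224,176) and cork at (318,179). The clipper is at (304,103). The lower half of the picture shows the bottle and mug standing on the tray. I'll re-measure and then take the clipper.

```bash
python3 - <<'E'
from h import *
c=dict(np.load('pics/w1.npz'));T=campose(c,dict(tool_pos=c['tp'],tcp_rot=c['tr']));P=cloud(c,T)
hsv=cv2.cvtColor(c['image'],cv2.COLOR_BGR2HSV);H,S,V=[hsv[...,i].astype(int) for i in range(3)]
v,u=np.mgrid[:420,:560];roi=lambda a,b,x,y:(u>a)&(u<b)&(v>x)&(v<y)
print('cork',circ(hull((H<25)&(S>100)&roi(270,365,144,220),c,T,.008)))
print('blue',circ(hull((H>100)&(H<130)&(S>120)&roi(180,270,144,220),c,T,.008)))
print('brush',rect((H<25)&(S>100)&roi(215,270,55,144),c,T,.029))
d=cv2.absdiff(c['image'],np.full_like(c['image'],np.median(c['image'][70:130,262:290].reshape(-1,3),0).astype(np.uint8))).sum(2)
print('clip',rect((d>60)&roi(285,325,55,143),c,T,.018),rect((P[...,2]>.011)&roi(285,325,55,143),c,T,.018))
c=dict(np.load('pics/t1.npz'));T=campose(c);P=cloud(c,T);hsv=cv2.cvtColor(c['image'],cv2.COLOR_BGR2HSV);H,S,V=[hsv[...,i].astype(int) for i in range(3)]
Q=P[150:320,100:200].reshape(-1,3);Q=Q[~np.isnan(Q[:,2])]
m=Q[(Q[:,2]>.082)&(Q[:,2]<.1)&(Q[:,0]<.46)];print('mug rim',len(m),circ(m[:,:2],.0285),np.median(m[:,2]),m.min(0),m.max(0))
b=Q[(Q[:,2]>.09)&(Q[:,0]>.46)];print('bottle',len(b),b.mean(0),b.min(0),b.max(0))
E
python3 - <<'E'
from cell import manip
from h import *
manip.set_gripper(.04)
manip.move_pose([.608,-.0652,.15],down(-.035)); manip.move_linear([.608,-.0652,.03],rate=.1)
manip.move_linear([.608,-.0652,.0065],rate=.03); print(manip.state()['contact_force'])
manip.set_gripper(0,25);s=manip.state();print(s['gripper_width'],s['grasp_force'])
manip.move_linear([.608,-.0652,.05],rate=.06);s=manip.state();print(s['gripper_width'],s['grasp_force'],s['contact_force'],s['clock'])
E
```

```text
cork (array([ 0.5195, -0.0808,  0.0384]), np.float64(0.0001))
blue (array([0.5282, 0.0326, 0.0386]), np.float64(0.0001))
brush [609.4   4.2  75.1  27.7  -4.4]
clip [608.7 -65.9  74.9  14.2  -1.1] [608.8 -66.   72.9  12.1  -1.1]
mug rim 188 (array([0.4106, 0.3152]), np.float64(0.001)) 0.08930527635969643 [0.37295103 0.28571054 0.08212098] [0.44051063 0.34419037 0.09470122]
bottle 179 [0.51946747 0.3254221  0.10342849] [0.49428736 0.31345286 0.0900548 ] [0.53898553 0.33904043 0.11089567]
[ 0.7160554  -0.20563115  0.81184669]
0.013711871179524725 24.98612880706787
0.01357711028030699 24.98528480529785 [ 0.7262377  -0.09027121 -1.63443189] 30.6583
```

Run:
```python
from cell import manip,cams
from h import *
manip.move_linear([.608,-.0652,.15],rate=.12)
x,y=.4902,-.312
manip.move_linear([x,y,.15],rate=.2,rot=down(.147)); manip.move_linear([x,y,.03],rate=.12); manip.move_linear([x,y,.008],rate=.03)
print(manip.state()['contact_force'],manip.state()['gripper_width'])
manip.set_gripper(.04);manip.dwell(.3);manip.move_linear([x,y,.2],rate=.15)
s=manip.state();c=cams.capture('wrist');T=campose(c,s);P=cloud(c,T);print(s['clock'])
cv2.imwrite('pics/w2.png',c['image']);np.savez('pics/w2.npz',tp=s['tool_pos'],tr=s['tcp_rot'],**c)
```

```text
[ 0.64891775 -0.32349221 -0.0126341 ] 0.013923647736882263
37.4833
```

View pics/w2.png

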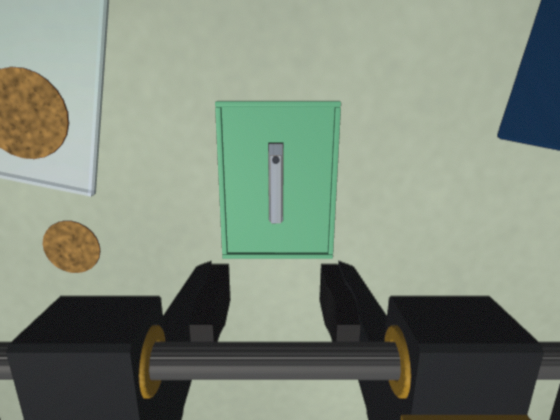

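The clipper is at (276,183), lengthwise in the middle of the dish, whose centre is about (278,180). Next I'll return the mug and then the bottle, lowering each until it touches.

```bash
cat >> h.py <<'E'
def place2(m,xy,z,psi,opening,hover=.22):
    m.move_linear([*xy,hover],rate=.22,rot=down(psi)); m.move_linear([*xy,z+.008],rate=.12);m.dwell(.2)
    f0=m.state()['contact_force'][2]
    for dz in np.arange(.007,-.0011,-.001):
        m.move_linear([*xy,z+dz],rate=.03); m.dwell(.1); f=m.state()['contact_force'][2]-f0
        if f>2.5: break
    print('down',dz,f)
    m.set_gripper(opening); m.dwell(.2); m.move_linear([*xy,hover],rate=.15); print('t',m.state()['clock'])
E
python3 - <<'E'
from cell import manip
from h import *
if pick(manip,(.411,.3147),.053,-.1,.088,25)>.05:
    place2(manip,(.528,.0325),.0563,-.1,.086)
E
python3 - <<'E'
from cell import manip
from h import *
if pick(manip,(.526,.326),.0645,0,.06,30)>.02:
    place2(manip,(.519,-.0805),.068,0,.06)
E
python3 - <<'E'
from cell import manip,cams
from h import *
manip.move_pose([0.50,-0.025,0.36],down(-.07))
s=manip.state();c=cams.capture('wrist')
np.savez('pics/w3.npz',tp=s['tool_pos'],tr=s['tcp_rot'],**c);cv2.imwrite('pics/w3.png',c['image']);print(s['clock'])
T=campose(c,s);P=cloud(c,T);z=P[...,2];Q=P.reshape(-1,3);Q=Q[~np.isnan(Q[:,2])];Q=Q[(abs(Q[:,0]-.52)<.07)&(abs(Q[:,1]+.02)<.12)]
m=Q[(Q[:,2]>.086)&(Q[:,2]<.1)&(Q[:,1]>-.02)];print('mug',m.min(0),m.max(0))
b=Q[(Q[:,2]>.095)&(Q[:,2]<.115)&(Q[:,1]<-.03)];print('bottle',b.min(0),b.max(0),np.median(b[:,2]))
E
```

```text
grip 0.05918344964343315 24.999967998010106 [-0.90614907 -0.49153574  2.31166538]
lift 0.059209053827622427 24.999889177124714 [ 0.46640956  0.40889439 -0.78712307] 44.25
down -0.001 7.701481084667336
t 52.6083
grip 0.030807558600547756 24.518008794402704 [-1.96401155 -2.10184064  9.13362653]
lift 0.029556431924795276 26.787861843185965 [ 0.57307177 -0.12801741 -2.60696732] 57.8917
down 0.002 5.955328635510785
t 65.5
66.1583
mug [0.49776275 0.0022701  0.08600028] [0.55709079 0.06130687 0.09503719]
bottle [ 0.48589261 -0.09295585  0.09728088] [ 0.52983808 -0.06941164  0.1102671 ] 0.10710138649502352
```

View pics/w3.png

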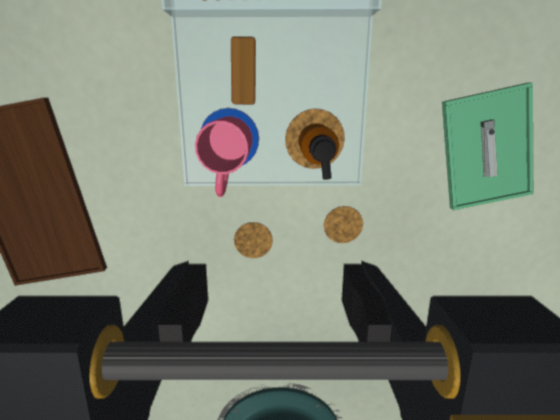

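The mug centre is at (0.5275, 0.032) and the bottle at (0.518, -0.081), each within about 2 mm of its coaster's centre. Both are upright, the clipper is in the dish, and the brush hasn't moved. I'm handing the job in.

```bash
python3 -c "
from cell import order
print(order.close_job())"
```

```text
the job is handed in; nothing more can be done
None
```

The job is handed in at about 66 s: by the last camera check the clipper lies lengthwise in the middle of the dish, the mug and bottle stand upright within about 2 mm of their coasters' centres, and the brush is where it lay; the comb was outside that last view, but nothing was moved near it.

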